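# Open the pedal bin and let it close softly

### The arm

A 6-joint arm with a two-finger parallel gripper is mounted at the origin on a cart in front of the work surface, level with it; the furniture and walls round the work are solid. World frame = base frame: x ahead of the robot, y to its left, z up, the work surface at z = 0. Lengths are in m, angles in degrees, forces in N, time in s.
With the tool pointing down it reaches from about 0.25 to 0.725 m from the base axis. Payload 9.7 kg.
Tool frame: the origin (TCP) lies midway between the tips of the shut fingers; the grasp point (between the pads) lies bot.hold_point_z behind it (bot.hold_point_z is the distance from the TCP to the grasp point, in m); z points along the fingers, y is the line along which they close (so a half turn about z gives the same grasp; the last joint's range is limited). The gripper opens to 85 mm and grips with 20 to 120 N. Pads are 22 mm wide; open, the fingers measure 114 mm over their backs; the gripper's body (76 mm by 85 mm) begins 54 mm behind the grasp point. The pads swing forward as they close: fully open they stand 13 mm farther back than shut.
Start: joints at [68.182, 4.979, 10.078, 95.1, 0, 90], TCP at [0.204, 0.511, 0.231] pointing down, gripper open.
Joint ranges: [-179.16, 179.16], [-48.56, 103.87], [-65.8, 70.77], [-126.05, 130.52], [-82.76, 87.17], [-180, 180]. Speed limits (degrees/s): [127.2, 127.2, 147.25, 180, 180, 180].

### API

Orientations are given as [roll, pitch, yaw] about the fixed x, y, z axes, in that order (R = Rz(yaw) Ry(pitch) Rx(roll)).
In Python, from workcell import bot, camera, camera_model, ticket gives the robot as it stands.
- The arm moves only by the tool send_rows, never from a script. Its argument "targets" is text: rows parted by semicolons, each of 5 numbers parted by spaces: the shift along the tool's x, y, z in mm, then the turn about the tool's z in degrees, then the closure in counts, from 0 (fully open) to 255 (shut). A call has 1 to 20 rows; each row is the pose to reach, as a shift and turn from the pose commanded when the call began, along the tool's axes at that moment; what a row does not reach only later rows make up. A row lasts 1/8 s, in which the tool goes at most 62.5 mm and 10.7 degrees, less where a joint would pass 70% of its speed; a pose out of reach is approached as far as the arm can. A call with a gripper value outside its range is refused whole. The fingers move at their own pace and stop on an object; "newtons" is the grip in N (left out, the last holds). Time passes only in rows, so rows that repeat a pose let the fingers close. It gives the time, the measured TCP pose, the force, the opening and the grip force at its end, in the units of the state.
- bot.get_obs(): the state, without advancing time (a new reading comes with each control period).
- camera(name): name is "scene" or "top" or "wrist"; returns the picture (480x640x3 uint8, blue, green, red); there is no depth.
- camera_model(name): a dict with "K" (3x3 intrinsics, pixels), "pose" (4x4, takes a point from camera to world coordinates); the wrist camera has in their place "T_tool_cam" (4x4, takes a point from camera to tool coordinates, whose origin is the TCP and whose axes are the flange's). Camera axes: x right, y down, z forward; pixel columns grow to the right and rows downward; lengths in m; the calibration is good to about 2 mm. The wrist camera is an equidistant fisheye: a pixel r from the principal point sees the ray r / f radians off the axis. A picture is of the moment at which its call begins: read the wrist's pose just before it. camera_model takes no time and is no camera call.
- ticket.job_done(): hands the job in; it is judged then, once.
The state is a dict: "time": time; "q": joint angles; "qd": joint speeds; "joint_efforts": joint torques, N m; "ee_pos": TCP position; "tcp_rot": TCP orientation; "wrist_force": force on the tool from outside, world axes, zero at the start; "torque": the same for the moment, N m; "opening": finger opening in m; "grasp_force": force on a finger pad.
Only numpy, scipy, OpenCV 4.12 (cv2) and the standard library are available. Lean on these libraries where they do the work, as an engineer would, in place of code of your own. Each camera call takes 0.05 s, during which the arm holds its last target. There are 200 camera calls.

### The job

Hold the green table-top pedal bin open for me while I drop in my scraps: slide the white catch on its lid to the left (seen from the pedal side) to unlock it, press the pedal down until the lid stands wide open, and keep it there for a good two seconds. Then let the pedal up slowly so that the lid settles shut without banging, and leave the catch unlocked. Just push and press with the fingertips: lift nothing, do not shove the bin about, and leave the orange, the mug and the tin where they stand.

Things in the scene. Friction and masses are not known exactly. Their poses are not given: they have to be found in the camera images.
- bin: sage-green round table-top pedal bin with black foot and collar, drum 166 mm across, 165 mm high to the rim, about 2 kg, standing loose on the table. Origin: centre of its underside. Its -x axis points to the front (the pedal side, towards the robot), +y to the left as seen from the pedal side, +z up. Pressing the pedal harder than about 28 N (at its stop, or while the catch is locked) tips it forward
- bin_lid (a joint): opening angle of the lid in rad: 0 shut, 1.3 wide open (its stop). It is hinged at the back of the rim and falls shut by its own weight (0.18 kg, no damper). It is linked to the pedal: 1 mm at the pedal pad lifts it by about 0.052 rad; the front edge of the lid sweeps up and back
- bin_pedal: the pedal: a steel pad with black rubber tread, 44 mm front to back, 62 mm wide, 8 mm thick, on two arms that come out of the foot at the front of the bin. Origin: its pivot, 30 mm in front of the bin's centre and 11 mm above the table; the pad lies 98 mm in front of it. The pad slopes up towards the front by 0.25 rad at rest and is level when fully down
- pedal_pad (a point): point on the top of the pedal pad to press on, 130 mm in front of the bin's centre, 41 mm above the table at rest and 16 mm when fully down (travel about 25 mm, a spring and the lid push back with about 10 N at the start, 6 N near the end). The drum begins 47 mm behind this point and the catch's steel plate, 143 to 187 mm above the table, 35 mm behind it
- bin_catch (a joint): how far the catch has slid, in m: 0 locked (red mark in view), 0.020 unlocked (its stop; green mark in view). It slides along the bin's +y (to the left seen from the pedal side), stays where it is left and takes about 1.2 N. The lid and pedal are blocked below 0.016
- catch_knob (a point): centre of the catch's white knob, on top of the lid near its front edge, 70 mm in front of the bin's centre when the lid is shut. The knob is 18 mm front to back, 16 mm wide and 18 mm tall; it stands on the black track whose top is 183 mm above the table (the lid around it lies no higher), so its top is at 201 mm
- lid_front (a point): middle of the lid's front edge, 172 mm above the table when shut
- orange: an orange, about 77 mm across, 71 mm high, beside the bin on its left. Bystander. Origin: centre of its underside
- striped_mug: a white mug with yellow stripes, 86 x 120 x 101 mm with its handle, on the right of the bin. Bystander. Origin: centre of its underside
- tin: a small green food tin, 57 mm across, 72 mm high, right of the pedal. Bystander. Origin: centre of its underside

How it is judged:
By the outcome, as a careful person would: the job done as asked, in the order asked, and still so for the second after the job is handed in, with the robot touching nothing.
It also fails if it takes over 67 s, if anything falls off the work surface, if the arm or the gripper's body presses on something with over 40 N, if the wrist force passes 120 N, or if a joint passes its speed limit or range.

## Working session

There is one attempt and no reset: what is moved stays moved. The work goes in short steps, Python scripts to look and compute and a tool call to move; the robot and the scene stay as the last step left them, time stands still between calls to the robot, and variables do not carry over. Pictures are saved under pics/ and viewed, at most 10 in all, crops included, and the job is handed in when it is done.

Besides the shell and the picture viewer there is one more tool, called after "Request:" as name(argument=value, ...) on one line, values as JSON. send_rows: Moves the arm, as the interface text tells. Its arguments: {"type":"object","properties":{"targets":{"type":"string"},"newtons":{"type":"number"}},"required":["targets"]}

```bash
mkdir -p pics; python3 - <<'E'
from workcell import bot,camera,camera_model
import cv2,numpy as np
o=bot.get_obs();print(o['time'],o['ee_pos'],o['tcp_rot'],o['opening'],bot.hold_point_z)
for n in('scene','top'):
    cv2.imwrite(f'pics/{n}0.png',camera(n));m=camera_model(n);print(n,np.round(m['K'],1).tolist(),np.round(m['pose'],3).tolist())
E
```

```text
0.0 [0.20431675 0.51037653 0.23056434] [-1.79920862e+02  4.91185913e-05  1.58180705e+02] 0.08501912489244515 0.0187
scene [[504.1, 0.0, 325.4], [0.0, 504.1, 241.2], [0.0, 0.0, 1.0]] [[0.77, -0.434, 0.467, 0.181], [-0.638, -0.529, 0.56, -0.461], [0.004, -0.73, -0.684, 0.712], [0.0, 0.0, 0.0, 1.0]]
top [[599.4, 0.0, 325.0], [0.0, 599.4, 242.6], [0.0, 0.0, 1.0]] [[-0.009, -0.983, 0.185, 0.392], [-1.0, 0.006, -0.013, 0.008], [0.011, -0.186, -0.983, 1.05], [0.0, 0.0, 0.0, 1.0]]
```

View pics/scene0.png

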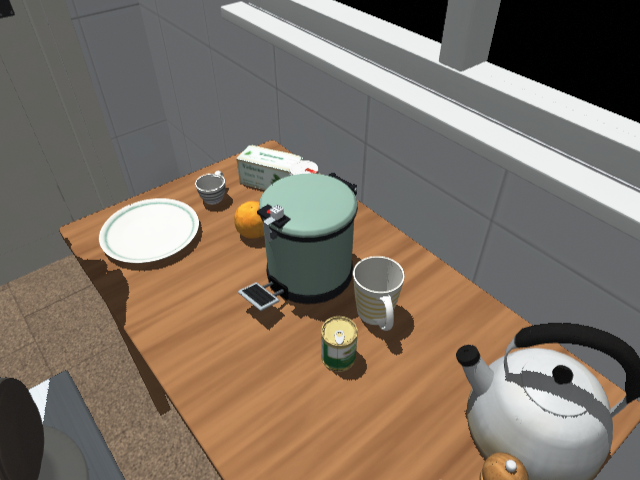

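View pics/top0.png

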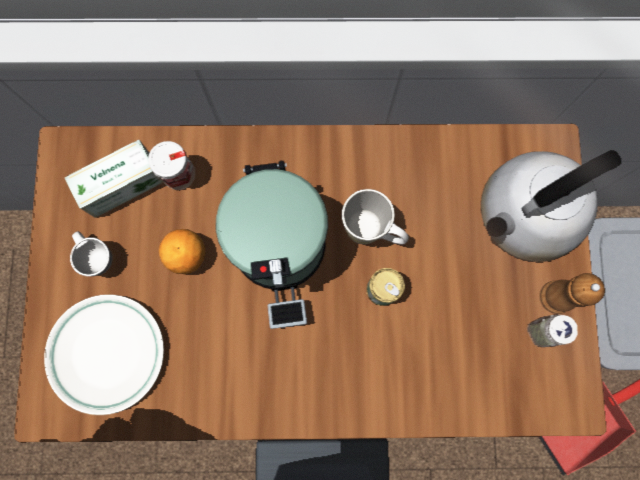

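The scene view shows the bin upright with its pedal toward the robot. In the top view the pedal pad is near (287,314), the knob near (277,266) and the tin near (386,287). I'll enlarge this area.

```bash
python3 - <<'E'
import cv2,numpy as np
a=cv2.imread('pics/top0.png')[240:340,240:340];b=cv2.imread('pics/scene0.png')[190:320,230:330]
a=cv2.resize(a,None,fx=4,fy=4,interpolation=2);b=cv2.resize(b,None,fx=4,fy=4,interpolation=2)
c=np.zeros((520,800,3),np.uint8);c[:400,:400]=a;c[:,400:]=b
cv2.imwrite('pics/crop0.png',c)
E
```

```text
(no output)
```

View pics/crop0.png

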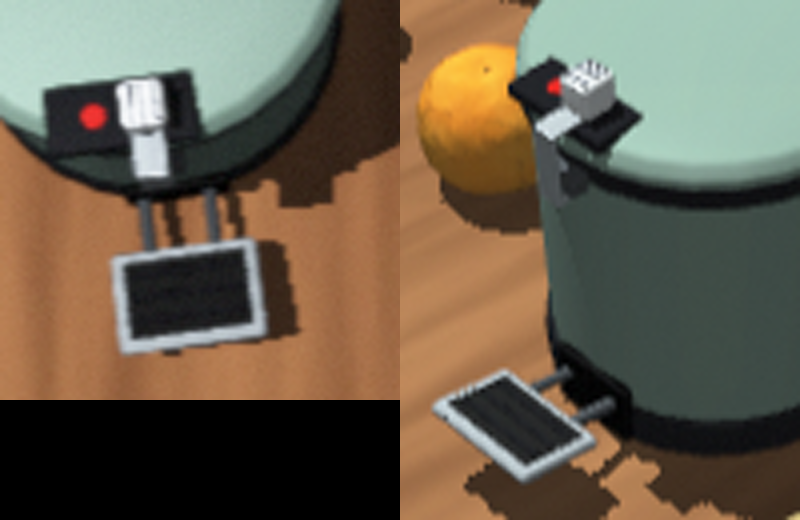

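```bash
cat > h.py <<'E'
import numpy as np
from workcell import bot,camera,camera_model
def ray(n,u,v,z):
    m=camera_model(n);K=m['K'];P=np.array(m['pose']);d=P[:3,:3]@np.linalg.solve(K,[u,v,1]);c=P[:3,3]
    return (c+d*(z-c[2])/d[2])[:2]
E
python3 - <<'E'
from h import *
np.set_printoptions(precision=4,suppress=True)
t=lambda x,y:(240+x/4,240+y/4)
s=lambda x,y:(230+(x-400)/4,190+y/4)
print('knob',ray('top',*t(139,103),.201),ray('scene',*s(588,77),.201))
print('pad',ray('top',*t(189,297),.041),ray('scene',*s(515,425),.041))
sl=.25
zb,zf=.041-.022*np.sin(sl),.041+.022*np.sin(sl)
c=[ray('top',*t(112,258),zb),ray('top',*t(250,240),zb),ray('top',*t(267,335),zf),ray('top',*t(125,353),zf)]
e=[ray('scene',*s(434,407),zf),ray('scene',*s(506,371),zb),ray('scene',*s(596,440),zb),ray('scene',*s(525,481),zf)]
print(np.array(c),np.array(e))
w=c[0]-c[1]+c[3]-c[2];print('yaw',np.degrees(np.arctan2(-w[0],w[1])),np.linalg.norm(w)/2)
w=e[1]-e[2]+e[0]-e[3];print('yaw',np.degrees(np.arctan2(-w[0],w[1])),np.linalg.norm(w)/2)
print('lid centre',ray('top',272,219,.178),'tin',ray('top',386,287,.072),'orange',ray('top',181,251,.04),'mug',ray('top',368,217,.1))
E
```

```text
knob [0.5186 0.0688] [0.5183 0.064 ]
pad [0.4604 0.0589] [0.4605 0.0547]
[[0.4774 0.0917]
 [0.4845 0.0335]
 [0.444  0.0262]
 [0.4371 0.085 ]] [[0.4368 0.0815]
 [0.4776 0.088 ]
 [0.4853 0.0294]
 [0.4441 0.0222]]
yaw 6.862154820387298 0.058930031741389194
yaw 7.237648375766984 0.05940048946593056
lid centre [0.5924 0.075 ] tin [ 0.5014 -0.1043] orange [0.5692 0.2403] mug [ 0.6128 -0.0749]
```

```bash
cat >> h.py <<'E'
from scipy.spatial.transform import Rotation as R
def shift(p,yaw=None):
    o=bot.get_obs();Q=R.from_euler('xyz',o['tcp_rot'],degrees=True)
    d=Q.inv().apply(np.array(p)-o['ee_pos'])*1000
    print('shift mm',np.round(d,1),'turn',None if yaw is None else round((o['tcp_rot'][2]-yaw+180)%360-180,1),'q',np.round(o['q'],1))
E
python3 - <<'E'
from h import *
print(np.round(camera_model('wrist')['T_tool_cam'],3))
shift([.5224,.0347,.26],187)
E
```

```text
[[-0.001 -0.952 -0.306  0.078]
 [ 1.    -0.001 -0.     0.001]
 [-0.    -0.306  0.952 -0.142]
 [ 0.     0.     0.     1.   ]]
shift mm [-472.1 -323.4  -28.9] turn -28.8 q [68.2  5.  10.  95.1 -0.  90. ]
```

Request:
send_rows(targets="-40 -27 -29 -3 255;-80 -54 -29 -5 255;-120 -81 -29 -8 255;-160 -108 -29 -11 255;-200 -135 -29 -14 255;-240 -162 -29 -16 255;-280 -189 -29 -19 255;-320 -216 -29 -22 255;-360 -243 -29 -24 255;-400 -270 -29 -26 255;-440 -297 -29 -28 255;-472 -323 -29 -28.8 255;-472 -323 -29 -28.8 255;-472 -323 -29 -28.8 255", newtons=40)

```text
time: 1.85
ee_pos: [0.5223, 0.0354, 0.26]
tcp_rot: [180.0, -0.0, -173.1]
wrist_force: [0.3, 0.4, -0.3]
opening: -0.0001
grasp_force: 0.0
```

```bash
python3 - <<'E'
from h import *
import cv2
o=bot.get_obs();print(o['time'],o['ee_pos'],o['tcp_rot'],o['opening'],o['wrist_force'])
shift([.5224,.0347,.190],187)
w=camera('wrist');s=camera('scene')[130:290,210:410]
c=np.zeros((480,800,3),np.uint8);c[:,:500]=cv2.resize(w,(500,480))[:, :500]
c[:240,500:]=cv2.resize(s,(300,240))
t=camera('top')[190:350,220:420];c[240:,500:]=cv2.resize(t,(300,240))
cv2.imwrite('pics/a.png',c)
E
```

```text
1.85 [0.52232317 0.03544616 0.25997643] [ 1.79983552e+02 -4.66410344e-02 -1.73052372e+02] -0.00011616955557646703 [ 0.27352005  0.42495458 -0.31501022]
shift mm [-0.  -0.8 70. ] turn -0.1 q [ 3.9  2.1 10.3 98.2  0.  -3.1]
```

View pics/a.png

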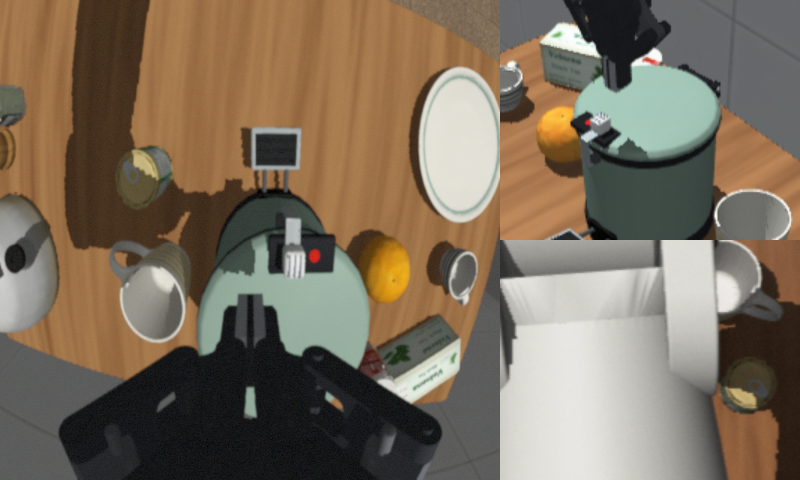

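Wrist view: knob (293,260) lies ahead and left of the shut fingertips at (250,300), with a clear gap between them. Descending beside it.

Request:
send_rows(targets="0 -1 20 0 255;0 -1 40 0 255;0 -1 55 0 255;0 -1 63 0 255;0 -1 67 0 255;0 -1 69 0 255;0 -1 69 0 255")

```text
time: 2.88
ee_pos: [0.5228, 0.0343, 0.1916]
tcp_rot: [-180.0, 0.0, -173.0]
wrist_force: [0.9, -1.4, -0.0]
opening: -0.0002
grasp_force: 0.0
```

Request:
send_rows(targets="0 3 0 0 255;0 6 0 0 255;0 8 0 0 255;0 10 0 0 255;0 10 0 0 255")

```text
time: 3.5
ee_pos: [0.5214, 0.0444, 0.1913]
tcp_rot: [180.0, -0.0, -173.0]
wrist_force: [-0.1, 0.3, -0.0]
opening: 0.0001
grasp_force: 0.0
```

Request:
send_rows(targets="0 2 0 0 255;0 4 0 0 255;0 6 0 0 255;0 8 0 0 255;0 8 0 0 255")

```text
time: 4.12
ee_pos: [0.5205, 0.0523, 0.1913]
tcp_rot: [180.0, -0.0, -173.0]
wrist_force: [-0.2, -0.9, 0.3]
opening: -0.0001
grasp_force: 0.2
```

Request:
send_rows(targets="0 2 0 0 255;0 4 0 0 255;0 6 0 0 255;0 6 0 0 255")

```text
time: 4.62
ee_pos: [0.5197, 0.0584, 0.1913]
tcp_rot: [180.0, -0.0, -173.0]
wrist_force: [0.1, 0.3, -0.3]
opening: 0.0
grasp_force: 0.1
```

```bash
python3 - <<'E'
from h import *
import cv2
w=camera('wrist')[200:440,230:480];s=camera('scene')[180:260,230:330]
c=np.zeros((480,800,3),np.uint8);c[:,:500]=cv2.resize(w,(500,480))
c[:240,500:]=cv2.resize(s,(300,240))
cv2.imwrite('pics/b.png',c)
E
```

```text
(no output)
```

View pics/b.png

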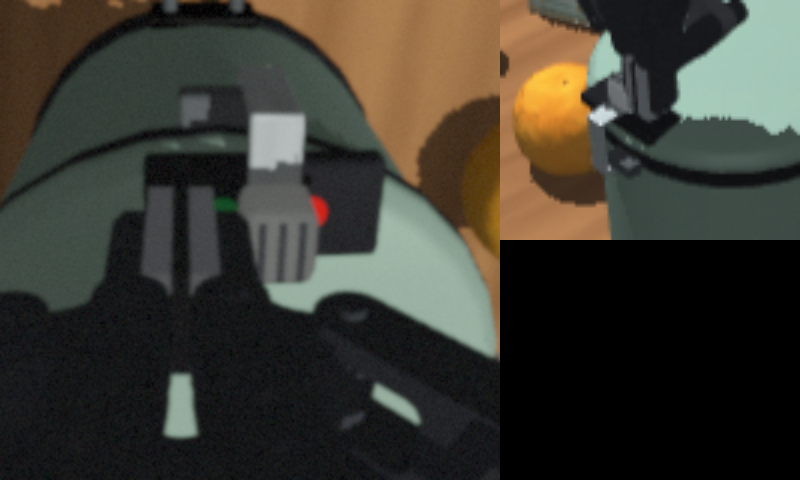

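Wrist view: the fingertips at (180,235) are pushing the knob, now at (283,230). The green mark is half showing at (228,205) and the red one is half covered at (320,210). I'll keep pushing gently.

Request:
send_rows(targets="0 1 0 0 255;0 2 0 0 255;0 3 0 0 255;0 4 0 0 255;0 4 0 0 255")

```text
time: 5.35
ee_pos: [0.5193, 0.0622, 0.1913]
tcp_rot: [180.0, 0.0, -173.0]
wrist_force: [-0.2, -1.2, 0.1]
opening: 0.0001
grasp_force: 0.4
```

Request:
send_rows(targets="0 1 0 0 255;0 2 0 0 255;0 2 0 0 255")

```text
time: 5.72
ee_pos: [0.519, 0.0642, 0.1913]
tcp_rot: [180.0, 0.0, -173.0]
wrist_force: [0.4, -0.9, -0.5]
opening: -0.0001
grasp_force: 0.4
```

```bash
python3 - <<'E'
from h import *
import cv2
w=camera('wrist')[200:440,230:480];s=camera('scene')[180:260,230:330]
c=np.zeros((480,800,3),np.uint8);c[:,:500]=cv2.resize(w,(500,480))
c[:240,500:]=cv2.resize(s,(300,240))
cv2.imwrite('pics/c.png',c)
E
```

```text
(no output)
```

View pics/c.png

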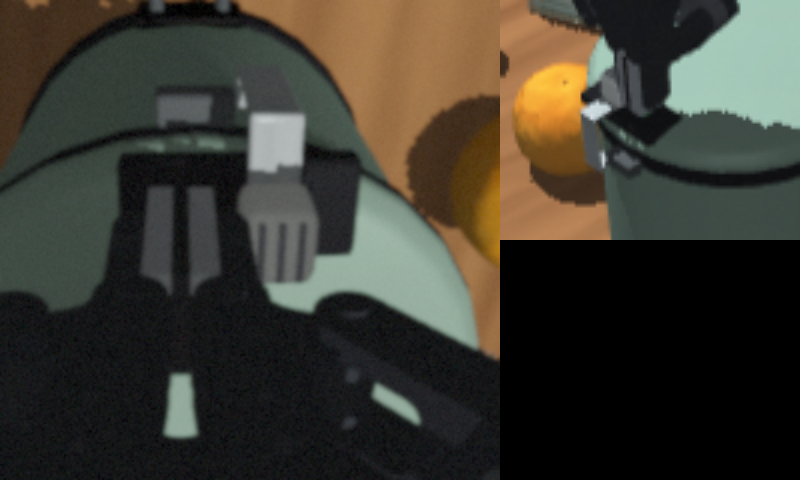

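Wrist view: the red mark is fully covered and the track's left end at 358 is about 19 mm from the knob's centre. That puts the slide at roughly 14 mm, so it needs a few mm more.

Request:
send_rows(targets="0 1 0 0 255;0 2 0 0 255;0 3 0 0 255;0 4 0 0 255;0 4 0 0 255")

```text
time: 6.45
ee_pos: [0.5186, 0.0675, 0.1913]
tcp_rot: [-179.9, -0.0, -173.0]
wrist_force: [0.5, -5.8, 0.8]
opening: -0.0001
grasp_force: 2.6
```

Request:
send_rows(targets="0 0.5 0 0 255;0 1 0 0 255;0 1 0 0 255")

```text
time: 6.82
ee_pos: [0.5183, 0.0682, 0.1913]
tcp_rot: [-179.9, -0.0, -173.1]
wrist_force: [-0.4, -6.7, 0.5]
opening: -0.0001
grasp_force: 3.2
```

Request:
send_rows(targets="0 0.5 0 0 255;0 1 0 0 255;0 1 0 0 255")

```text
time: 7.2
ee_pos: [0.518, 0.0692, 0.1913]
tcp_rot: [-179.9, -0.0, -173.1]
wrist_force: [-1.4, -8.2, 1.1]
opening: 0.0001
grasp_force: 3.3
```

The force rose to 6–8 N, so the catch is at its stop. Backing off and lifting clear.

Request:
send_rows(targets="0 -5 0 0 255;0 -12 0 0 255;0 -16 -15 0 255;0 -16 -45 0 255;20 -14 -69 0 255;50 -12 -69 0 255;72 -10 -69 0 255;72 -10 -69 0 255;72 -10 -69 0 255")

```text
time: 8.32
ee_pos: [0.4487, 0.0514, 0.2608]
tcp_rot: [180.0, 0.1, -173.0]
wrist_force: [-0.4, -0.1, 0.4]
opening: -0.0002
grasp_force: 0.0
```

```bash
python3 - <<'E'
from h import *
import cv2
w=camera('wrist');s=camera('scene');cv2.imwrite('pics/w2.png',w)
c=np.zeros((600,800,3),np.uint8);c[:]=0
c[:,:400]=cv2.resize(w[130:430,220:420],(400,600));c[:520,400:]=cv2.resize(s[190:320,230:330],(400,520),interpolation=2)
cv2.imwrite('pics/d.png',c)
shift([.4476,.0554,.26],187)
E
```

```text
shift mm [0.6 4.1 0.3] turn -0.0 q [ 6.5 -7.6  0.9 98.6  0.  -0.4]
```

View pics/d.png

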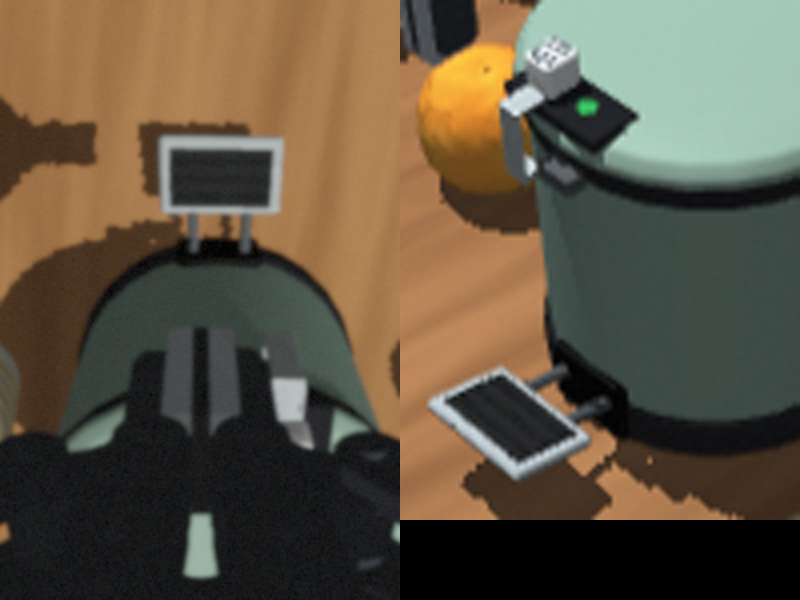

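The scene view shows the green mark at (587,107), so the catch is fully unlocked. The pad centre is now at (510,422) in the scene crop and (222,175) in the wrist crop, a shift of only 1–2 mm.

```bash
python3 - <<'E'
from h import *
o=bot.get_obs();m=camera_model('wrist');print({k:np.shape(v) for k,v in m.items()})
K=np.array(m['K']) ;T=np.array(m['T_tool_cam']);Q=R.from_euler('xyz',o['tcp_rot'],degrees=True).as_matrix()
def wr(u,v,z):
    d=np.array([u-K[0,2],v-K[1,2]]);r=np.linalg.norm(d);th=r/K[0,0]
    c=np.r_[d/r*np.sin(th),np.cos(th)]
    g=Q@T[:3,:3]@c;p=Q@T[:3,3]+o['ee_pos'];return (p+g*(z-p[2])/g[2])[:2]
f=lambda x,y:(220+x/2,130+y/2)
for p,z in(((222,175),.041),((160,138),.046),((284,138),.046),((281,213),.036),((161,213),.036)):print(np.round(wr(*f(*p),z),4))
s=lambda x,y:(230+(x-400)/4,190+y/4)
print(ray('scene',*s(510,422),.041))
E
```

```text
{'K': (3, 3), 'T_tool_cam': (4, 4)}
[0.4613 0.0646]
[0.4452 0.0319]
[0.4378 0.0921]
[0.4789 0.0978]
[0.4864 0.0362]
[0.45982544 0.05754537]
```

Request:
send_rows(targets="2 8 30 0 255;2 8 80 0 255;2 8 130 0 255;2 8 170 0 255;2 8 190 0 255;2 8 202 0 255;2 8 206 0 255;2 8 206 0 255")

```text
time: 9.43
ee_pos: [0.4455, 0.0591, 0.0548]
tcp_rot: [180.0, 0.0, -173.0]
wrist_force: [0.5, 0.0, 0.3]
opening: -0.0001
grasp_force: 0.0
```

Request:
send_rows(targets="0 0 2 0 255;0 0 4 0 255;0 0 6 0 255;0 0 8 0 255;0 0 10 0 255;0 0 10 0 255")

```text
time: 10.18
ee_pos: [0.4452, 0.0591, 0.0447]
tcp_rot: [180.0, 0.0, -173.0]
wrist_force: [-1.8, -1.2, 3.6]
opening: 0.0001
grasp_force: 2.1
```

Request:
send_rows(targets="0 0 1 0 255;0 0 2 0 255;0 0 3 0 255;0 0 4 0 255;0 0 4 0 255")

```text
time: 10.8
ee_pos: [0.4444, 0.059, 0.0409]
tcp_rot: [180.0, -0.1, -173.0]
wrist_force: [-6.9, -0.0, 9.8]
opening: -0.0001
grasp_force: 5.2
```

Request:
send_rows(targets="1 0 1 0 255;1.5 0 2 0 255;2 0 3 0 255;2.2 0 4 0 255;2.4 0 5 0 255;2.6 0 6 0 255;2.6 0 6 0 255")

```text
time: 11.68
ee_pos: [0.4429, 0.0588, 0.0352]
tcp_rot: [180.0, 0.1, -173.0]
wrist_force: [-3.0, 0.4, 9.2]
opening: 0.0003
grasp_force: 4.3
```

```bash
python3 - <<'E'
from h import *
import cv2
s=camera('scene')[100:350,180:430]
cv2.imwrite('pics/e.png',cv2.resize(s,(600,600)))
E
```

```text
(no output)
```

View pics/e.png

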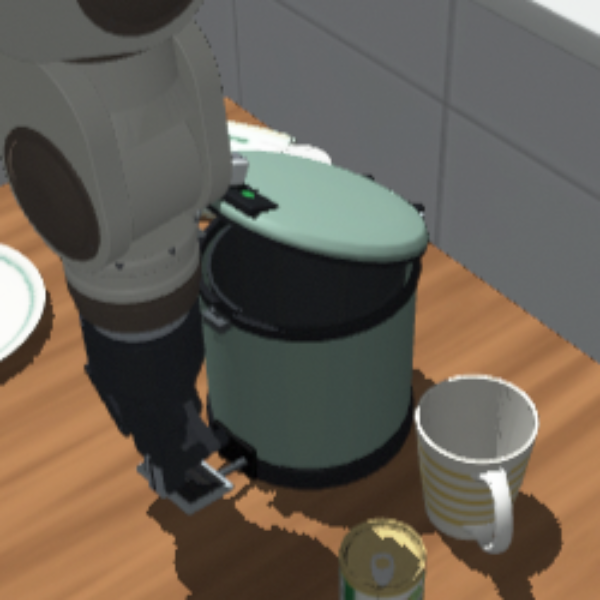

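The lid is lifting (front edge near (240,200)), the green mark is still showing, and the fingertips are on the pad at (190,480). I'll go on pressing.

Request:
send_rows(targets="0.3 0 1 0 255;0.6 0 2 0 255;0.9 0 3 0 255;1.2 0 4 0 255;1.4 0 5 0 255;1.6 0 6 0 255;1.8 0 7 0 255;2 0 8 0 255;2 0 8 0 255")

```text
time: 12.85
ee_pos: [0.4414, 0.0587, 0.0272]
tcp_rot: [180.0, 0.1, -173.0]
wrist_force: [0.6, 0.3, 6.0]
opening: 0.0001
grasp_force: 3.3
```

Request:
send_rows(targets="0.2 0 1 0 255;0.3 0 2 0 255;0.4 0 3 0 255;0.5 0 4 0 255;0.6 0 5 0 255;0.6 0 6 0 255;0.6 0 6 0 255")

```text
time: 13.72
ee_pos: [0.4407, 0.0586, 0.0209]
tcp_rot: [180.0, 0.1, -173.0]
wrist_force: [1.6, 0.6, 4.7]
opening: 0.0001
grasp_force: 2.5
```

Request:
send_rows(targets="0 0 1 0 255;0 0 2 0 255;0 0 3 0 255;0 0 3 0 255")

```text
time: 14.22
ee_pos: [0.4404, 0.0585, 0.0175]
tcp_rot: [180.0, 0.1, -173.0]
wrist_force: [1.9, 0.9, 3.5]
opening: 0.0002
grasp_force: 1.9
```

Request:
send_rows(targets="0 0 0.5 0 255;0 0 1 0 255;0 0 1.5 0 255;0 0 1.5 0 255")

```text
time: 14.72
ee_pos: [0.4399, 0.0584, 0.0157]
tcp_rot: [-180.0, -0.0, -173.0]
wrist_force: [3.3, 1.5, 3.9]
opening: -0.0
grasp_force: 1.8
```

Request:
send_rows(targets="0 0 0.5 0 255;0 0 1 0 255;0 0 1 0 255")

```text
time: 15.1
ee_pos: [0.4398, 0.0584, 0.0146]
tcp_rot: [-180.0, -0.0, -173.0]
wrist_force: [2.7, 0.6, 3.4]
opening: -0.0
grasp_force: 1.5
```

Request:
send_rows(targets="0 0 0.5 0 255;0 0 1 0 255;0 0 1 0 255")

```text
time: 15.48
ee_pos: [0.4398, 0.0584, 0.0145]
tcp_rot: [-180.0, 0.0, -173.0]
wrist_force: [-2.0, 0.7, 11.5]
opening: 0.0002
grasp_force: 5.9
```

```bash
python3 - <<'E'
from h import *
import cv2
o=bot.get_obs();print(o['time'],o['ee_pos'],o['wrist_force'])
s=camera('scene')[60:350,150:440]
cv2.imwrite('pics/f.png',cv2.resize(s,(600,600)))
E
```

```text
15.475 [0.43984447 0.05840321 0.01446608] [-2.0243717   0.7497526  11.46887988]
```

View pics/f.png

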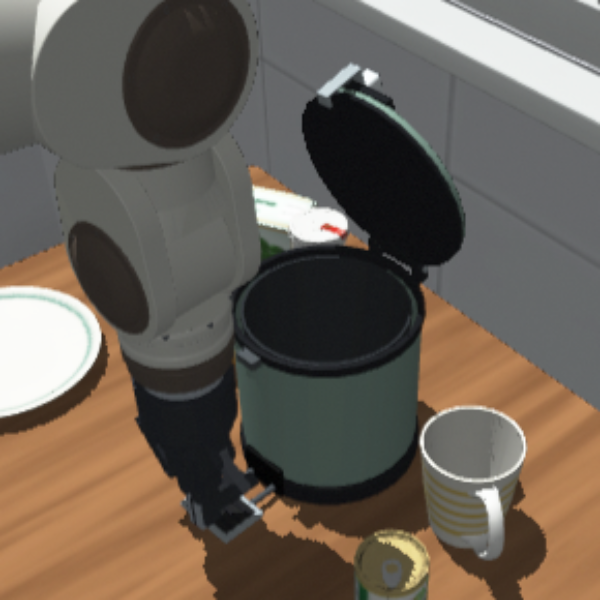

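The lid stands wide open (its edge near (345,85)) and the pedal is at its stop (force up to 11 N, z no longer falling). Holding about 3.5 s.

Request:
send_rows(targets="0 0 0 0 255;0 0 0 0 255;0 0 0 0 255;0 0 0 0 255;0 0 0 0 255;0 0 0 0 255;0 0 0 0 255;0 0 0 0 255;0 0 0 0 255;0 0 0 0 255;0 0 0 0 255;0 0 0 0 255;0 0 0 0 255;0 0 0 0 255")

```text
time: 17.27
ee_pos: [0.4398, 0.0584, 0.0145]
tcp_rot: [-180.0, -0.0, -173.0]
wrist_force: [-1.4, 0.3, 11.5]
opening: 0.0002
grasp_force: 5.8
```

Request:
send_rows(targets="0 0 0 0 255;0 0 0 0 255;0 0 0 0 255;0 0 0 0 255;0 0 0 0 255;0 0 0 0 255;0 0 0 0 255;0 0 0 0 255;0 0 0 0 255;0 0 0 0 255;0 0 0 0 255;0 0 0 0 255;0 0 0 0 255;0 0 0 0 255")

```text
time: 19.02
ee_pos: [0.4398, 0.0584, 0.0145]
tcp_rot: [-180.0, 0.0, -173.0]
wrist_force: [-1.3, -0.2, 12.3]
opening: -0.0001
grasp_force: 5.8
```

Request:
send_rows(targets="0 0 -0.7 0 255;0 0 -1.4 0 255;0 0 -2.1 0 255;-0.1 0 -2.8 0 255;-0.2 0 -3.5 0 255;-0.3 0 -4.2 0 255;-0.4 0 -4.9 0 255;-0.5 0 -5.6 0 255;-0.6 0 -6.3 0 255;-0.7 0 -7 0 255;-0.8 0 -7.7 0 255;-0.9 0 -8.4 0 255;-1 0 -9.1 0 255;-1.1 0 -9.8 0 255;-1.2 0 -10.5 0 255;-1.3 0 -11.2 0 255;-1.4 0 -11.9 0 255;-1.6 0 -12.6 0 255;-1.8 0 -13.3 0 255;-2 0 -14 0 255")

```text
time: 21.52
ee_pos: [0.4411, 0.0586, 0.0277]
tcp_rot: [-180.0, -0.1, -173.0]
wrist_force: [-6.1, -1.5, 7.7]
opening: -0.0002
grasp_force: 3.8
```

Request:
send_rows(targets="-0.1 0 -0.6 0 255;-0.2 0 -1.2 0 255;-0.3 0 -1.8 0 255;-0.4 0 -2.4 0 255;-0.6 0 -3 0 255;-0.8 0 -3.6 0 255;-1 0 -4.2 0 255;-1.2 0 -4.8 0 255;-1.4 0 -5.4 0 255;-1.6 0 -6 0 255;-1.8 0 -6.6 0 255;-2 0 -7.2 0 255;-2.2 0 -7.7 0 255;-2.4 0 -8.2 0 255;-2.6 0 -8.7 0 255;-2.7 0 -9.2 0 255;-2.8 0 -9.7 0 255;-2.9 0 -10.2 0 255;-3 0 -10.6 0 255;-3.1 0 -11 0 255")

```text
time: 24.02
ee_pos: [0.444, 0.0589, 0.0389]
tcp_rot: [-180.0, -0.1, -173.0]
wrist_force: [-8.0, -1.5, 9.9]
opening: 0.0001
grasp_force: 5.2
```

Request:
send_rows(targets="-0.1 0 -0.4 0 255;-0.2 0 -0.8 0 255;-0.3 0 -1.1 0 255;-0.4 0 -1.4 0 255;-0.5 0 -1.7 0 255;-0.6 0 -2 0 255;-0.7 0 -2.3 0 255;-0.8 0 -2.6 0 255;-0.9 0 -2.9 0 255;-1 0 -3.2 0 255;-1.1 0 -3.5 0 255;-1.2 0 -3.8 0 255")

```text
time: 25.52
ee_pos: [0.4449, 0.059, 0.0427]
tcp_rot: [-180.0, -0.1, -173.0]
wrist_force: [-10.2, -1.6, 11.7]
opening: -0.0002
grasp_force: 5.6
```

Request:
send_rows(targets="0.3 0 -0.1 0 255;0.6 0 -0.3 0 255;0.8 0 -0.5 0 255;0.9 0 -0.8 0 255;1 0 -1.1 0 255;1 0 -1.4 0 255;1 0 -1.7 0 255;1 0 -2 0 255")

```text
time: 26.52
ee_pos: [0.4452, 0.0591, 0.0447]
tcp_rot: [-180.0, -0.0, -173.0]
wrist_force: [-1.3, -0.9, 4.1]
opening: 0.0001
grasp_force: 2.0
```

Request:
send_rows(targets="0 0 -0.3 0 255;0 0 -0.6 0 255;0 0 -0.9 0 255;0 0 -1.2 0 255;0 0 -1.5 0 255;0 0 -1.8 0 255;0 0 -2.1 0 255;0 0 -2.4 0 255")

```text
time: 27.52
ee_pos: [0.4452, 0.0591, 0.047]
tcp_rot: [180.0, 0.0, -173.0]
wrist_force: [-0.2, -0.6, -0.5]
opening: 0.0
grasp_force: 0.0
```

Free of the pedal, lid settled. Retreating upward and checking.

Request:
send_rows(targets="0 0 -5 0 255;5 0 -20 0 255;20 0 -60 0 255;40 0 -110 0 255;60 0 -160 0 255;80 0 -200 0 255;80 0 -200 0 255;80 0 -200 0 255")

```text
time: 28.52
ee_pos: [0.3658, 0.0494, 0.2472]
tcp_rot: [-180.0, 0.0, -173.0]
wrist_force: [0.9, 0.2, 0.1]
opening: -0.0002
grasp_force: 0.0
```

```bash
python3 - <<'E'
from h import *
import cv2
s=camera('scene')
a=cv2.imread('pics/scene0.png')
c=np.hstack([cv2.resize(a[150:380,180:430],(400,368)),cv2.resize(s[150:380,180:430],(400,368))])
cv2.imwrite('pics/g.png',c)
E
```

```text
(no output)
```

View pics/g.png

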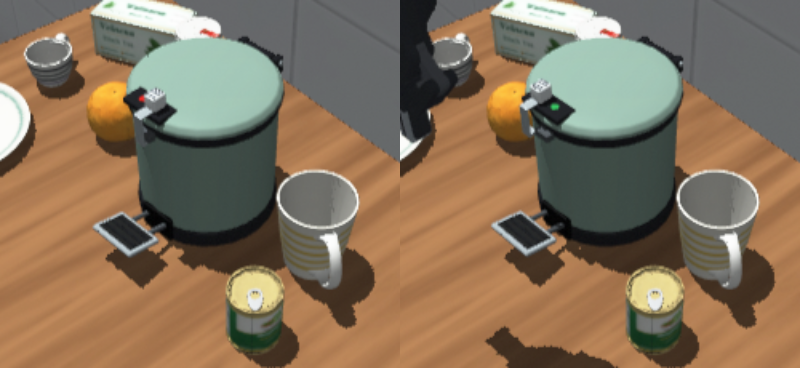

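The lid is shut, the green mark at (555,106) shows the catch unlocked, and the bin and bystanders are where they were. Handing in.

```bash
python3 -c "
from workcell import ticket
print(ticket.job_done())"
```

```text
the job is handed in; nothing more can be done
None
```

I unlocked the catch, held the lid wide open for about 3.5 s, then let it down slowly until it was shut; the catch is still unlocked, the bin moved only a millimetre or two, the orange, mug and tin were left alone, and the job was handed in after about 28.5 s, though no verdict came back.

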